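# Shut the knife drawers of the cookery chest and lock it

### The job

The cookery session in the day room is over and the sharp tools have to be locked away. With the fingertips, push both open upper drawers of the grey utensil chest fully shut without slamming them, and only then press the red lock button on top of the chest all the way down. Pick nothing up, leave the knife and the peeler lying in their drawers, and leave everything else standing where it is.

Things in the scene. Friction and masses are not known exactly. Their poses are not given: they have to be found in the camera images.
- chest: Grey utensil chest, fixed to the table: 400 wide (its y), 260 deep (its x), 190 high. Origin at table level under the middle of its front face; its x axis points from the front to the back (away from the robot, at most 0.22 rad askew), z up. Above: two wood-fronted drawers side by side, left (+y) and right (-y), with a 24 mm upright between them; below: one full-width drawer that is shut and stays shut. A drawer that is home has its front flush with the chest's front face.
- left_drawer (a joint): How far the left upper drawer is open, m: 0 = fully shut (hard stop), 0.16 = fully out. It runs along the chest's x axis, to be pushed to +x of the chest; friction about 1.5 N, no spring, stays where it is left. Its front is 169 wide, 66 high, from 107 to 173 mm above the table, centred 98.5 mm left of the chest's middle.
- right_drawer (a joint): The same for the right upper drawer, whose front is centred 98.5 mm right of the chest's middle.
- lower_drawer (a joint): How far the wide lower drawer is open, m: 0 = shut, as it starts and stays.
- left_knob (a point): Middle of the flat outer face of the left drawer's round dark steel knob: 26 mm across, sticks out 24 mm from the drawer front, 151 mm above the table (39 mm below the chest's top). Moves with the drawer. Axes as the chest's.
- right_knob (a point): The same for the right drawer's knob.
- lock (a joint): How far the lock button is pressed, m: 0 = out, unlocked; 0.010 = fully down, locked (hard stop). Goes straight down, takes about 4 N, has no return spring and stays where it is left.
- lock_top (a point): Middle of the top face of the red lock button: 20 mm across, stands 18 mm above the chest's top when out (208 mm above the table), 8 mm when pressed; in a black plate on the chest's top, midway between the drawers, 35 mm behind the front edge. Moves with the button.
- knife_mid (a point): Middle of a small paring knife with a black handle, 135 long, 20 wide, 14 thick, lying loose on the floor of the left upper drawer (floor 118 mm above the table). Not to be taken out.
- peeler_mid (a point): Middle of a green peeler, 112 long, 45 wide, 14 thick, lying loose on the floor of the right upper drawer. Not to be taken out.
- tin: Tea tin with a green label, 64 across, 75 high, standing on top of the chest behind and to one side of the lock button, 110 to 160 mm from it. Origin at the middle of its underside. Leave it.
- teacup: Blue teacup, 70 across, 60 high, standing on top of the chest behind and to one side of the lock button, 110 to 160 mm from it. Origin at the middle of its underside. Leave it.
- cabbage: Half a cabbage, cut face down, 132 across, 73 high, on the blue chopping board (330 x 230 x 8) to the right. Origin at the middle of its underside. Leave it.
- steel_bowl: Steel bowl, 140 across, 65 high, on the table right of the chest. Origin at the middle of its underside. Leave it.
- mug: White mug, 76 across, 90 high, on the table at the left. Origin at the middle of its underside. Leave it.
- glove_box: White and blue box of gloves, 220 x 120 x 70 high, on the table left of the chest. Origin at the middle of its underside. Leave it.
There are look-alikes about, which are no part of the job. There is more than one size of the tin; the one meant has the size given above.

How it is judged:
On the way, in this order (a step that is already met when the one before it is completed fails the run):
1. both upper drawers are fully shut while the lock button is still up (value of joint each of left_drawer, right_drawer below 0.004 m and value of joint lock below 0.003 m), for 0.2 s.
2. the lock button is pressed all the way down (value of joint each of left_drawer, right_drawer below 0.004 m and value of joint lock above 0.0085 m), for 0.2 s.
At the end, for the whole second after the job is handed in: Both upper drawers within 4 mm of fully shut and at rest, the lower one too; lock button at least 8.5 of its 10 mm down; knife and peeler lying inside their drawers; tin, teacup, cabbage, bowl, mug and glove box upright within 20 mm of where they stood (all of step 2 and value of joint lower_drawer below 0.004 m and x of each of knife_mid, peeler_mid in the frame of chest above 0.02 m and z of knife_mid in the frame of chest between 0.112 and 0.15 m and z of peeler_mid in the frame of chest between 0.112 and 0.15 m and distance of each of tin, teacup, cabbage, steel_bowl, mug, glove_box from where it was at the start of the episode below 0.02 m and angle between each of tin, teacup, cabbage, steel_bowl, mug, glove_box's own z axis and vertical below 0.15 rad and velocity of joint each of left_drawer, right_drawer below 0.01 m/s); the robot touches nothing.
It fails at once if the lock button was pressed more than 4 mm while an upper drawer stood more than 6 mm open (value of joint lock above 0.004 m and value of joint any of left_drawer, right_drawer above 0.006 m).
It fails at once if an upper drawer was slammed (faster than 0.5 m/s) (velocity of joint any of left_drawer, right_drawer below -0.5 m/s).
It fails at once if an upper drawer was pulled farther out, or the lower drawer was opened (value of joint any of left_drawer, right_drawer above 0.13 m or value of joint lower_drawer above 0.015 m).
It fails at once if the knife or the peeler was lifted, or a bystander was picked up, tipped or pushed away (over 30 mm) (height (world z) of any of knife_mid, peeler_mid above 0.165 m or distance of any of tin, teacup, cabbage, steel_bowl, mug, glove_box from where it was at the start of the episode above 0.03 m or angle between any of tin, teacup, cabbage, steel_bowl, mug, glove_box's own z axis and vertical above 0.35 rad).
It fails at once if the chest was pushed with the arm or the gripper's body instead of the fingers (contact force between the arm and chest above 3 N).
It also fails if it takes over 46 s, if anything falls off the work surface, if the arm or the gripper's body presses on something with over 40 N, if the wrist force passes 120 N, or if a joint passes its speed limit or range.

### The arm

A 7-joint arm with a two-finger parallel gripper is mounted at the origin on the work surface. World frame = base frame: x ahead of the robot, y to its left, z up, the work surface at z = 0. Lengths are in m, angles in rad, forces in N, time in s.
With the tool pointing down it reaches from about 0.425 to 0.875 m from the base axis. Payload 4.7 kg.
Tool frame: the origin (TCP) lies midway between the tips of the shut fingers; the grasp point (between the pads) lies 19 mm behind it; z points along the fingers, y is the direction in which the jaws open and shut (so a half turn about z gives the same grasp; the last joint's range is limited). The gripper opens to 87 mm and grips with 3 to 60 N. Pads are 19 mm wide; open, the fingers measure 117 mm over their backs; the gripper's body (75 mm by 190 mm) begins 51 mm behind the grasp point.
Start: joints at [1.241, 0.321, -0.07, 1.45, 0.023, 1.371, -0.057], TCP at [0.219, -0.612, 0.223] pointing down, gripper open.
Joint ranges: [-2.86, 2.86], [-0.3, 2.09], [-1.38, 1.24], [0.06, 2.45], [-1.56, 4.7], [0.09, 2.05], [-2.69, 2.69]. Speed limits (rad/s): [2.57, 2.57, 3.14, 3.14, 3.14, 3.14, 3.14].

### API

Orientations are given as a rotation vector (axis times angle).
In Python, from bench import * gives the robot as it stands.
- The arm moves only by the tool move_arm, never from a script. Its arguments are lists of equal length, an entry for each row: "jaw": the closure in counts, from 0 (fully open) to 255 (shut); "slide": the shift along the tool's x, y, z in cm, a list of three; "dr": the turn, a rotation vector about the tool's x, y, z in degrees, a list of three. A call has 1 to 5 rows; each row shifts and turns the commanded pose from where the row before left it, along the tool's axes as they then stand; what a row does not reach is not made up. A row lasts 1/10 s, in which the tool goes at most 50 mm and 8.59 degrees, less where a joint would pass 70% of its speed; a pose out of reach is approached as far as the arm can. A call with a gripper value outside its range is refused whole. The fingers move at their own pace and stop on an object; "force" is the grip in N (left out, the last holds). Time passes only in rows, so rows that do not move let the fingers close. It gives the time, the measured TCP pose, the force and the opening at its end, in the units of the state.
- get_state(): the state, without advancing time (a new reading comes with each control period).
- get_image(name): name is "side" or "top" or "wrist"; returns (picture, depth): 400x640x3 uint8, red, green, blue; 400x640 float32, m along the optical axis (not along the pixel's ray), 0 where there is no reading.
- camera_params(name): a dict with "K" (3x3 intrinsics, pixels), "k1" (the pictures are not rectified: a ray, as slopes to the right and down, at radius r is drawn at 1 + k1 r^2 times it, then the intrinsics apply), "extrinsics" (4x4, takes a point from camera to world coordinates); the wrist camera has in their place "tool_from_camera" (4x4, takes a point from camera to tool coordinates, whose origin is the TCP and whose axes are the flange's). Camera axes: x right, y up, looking along -z (the intrinsics and any distortion apply to the point x, -y, -z); pixel columns grow to the right and rows downward; lengths in m; the calibration is good to about 2 mm. A picture is of the moment at which its call begins: read the wrist's pose just before it. camera_params takes no time and is no camera call.
- close_job(): hands the job in, once; it reports no verdict.
Trained networks look in the newest picture that a camera, given by its name, has taken for a name from the list of things; names that differ only in an ending like _2 or _b are one class to them, and where a whole thing is asked for, a point or a joint stands for the part that bears it (a point fixed in the world has none). Each returns a list of dicts, best first, with "score" (0 to 1); they miss things now and then, are a little off and sometimes report something else, mostly with a low value. They report only what shows in the picture. A call takes as long as a camera call. They do not tell look-alikes from the thing itself.
- regions_of(camera, query): "mask" (400x640 bool, what is visible of it) and "xy" ([column, row] in pixels, amid what is visible of it).
The state is a dict: "time": time; "joint_positions": joint angles; "qd": joint speeds; "joint_torque": joint torques, N m; "position": TCP position; "tool_rot": TCP orientation; "ft_force": force on the tool from outside, world axes, zero at the start; "torque": the same for the moment, N m; "grip_width": opening from 0.0 (shut) to 1.0 (fully open).
Only numpy, scipy, OpenCV 4.12 (cv2) and the standard library are available. Lean on these libraries where they do the work, as an engineer would, in place of code of your own. Each camera call takes 0.05 s, during which the arm holds its last target.

## Working session

There is one attempt and no reset: what is moved stays moved. The work goes in short steps, Python scripts to look and compute and a tool call to move; the robot and the scene stay as the last step left them, time stands still between calls to the robot, and variables do not carry over. Pictures are saved under pics/ and viewed, and the job is handed in when it is done.

Besides the shell and the picture viewer there is one more tool, called as name(argument=value, ...) on one line, values as JSON. move_arm: Moves the arm, as the interface text tells. Its arguments: {"type":"object","properties":{"jaw":{"type":"array","items":{"type":"number"}},"slide":{"type":"array","items":{"type":"array","items":{"type":"number"}}},"dr":{"type":"array","items":{"type":"array","items":{"type":"number"}}},"force":{"type":"number"}},"required":["jaw","slide","dr"]}

```bash
ls; mkdir -p pics; cat > h.py <<'E'
from bench import *
import numpy as np, cv2
from scipy.spatial.transform import Rotation as R
def save(n,im): cv2.imwrite('pics/'+n+'.png',im[:,:,::-1])
def T_tool(s): 
    T=np.eye(4);T[:3,:3]=R.from_rotvec(s['tool_rot']).as_matrix();T[:3,3]=s['position'];return T
def ext(name,s=None):
    p=camera_params(name)
    return p['extrinsics'] if 'extrinsics' in p else T_tool(s)@p['tool_from_camera']
def to_world(name,uv,d,s=None):
    p=camera_params(name);K=np.array(p['K'],float);k=p['k1']
    uv=np.atleast_2d(np.array(uv,float));d=np.atleast_1d(d)
    n=cv2.undistortPoints(uv.reshape(-1,1,2),K,np.array([k,0,0,0,0.])).reshape(-1,2)
    P=np.c_[n[:,0]*d,-n[:,1]*d,-d]
    E=np.array(ext(name,s));return P@E[:3,:3].T+E[:3,3]
def proj(name,X,s=None):
    p=camera_params(name);E=np.linalg.inv(np.array(ext(name,s)));P=np.atleast_2d(X)@E[:3,:3].T+E[:3,3]
    x=P[:,0]/-P[:,2];y=-P[:,1]/-P[:,2];r=x*x+y*y;f=1+p['k1']*r
    K=np.array(p['K']);return np.c_[K[0,0]*x*f+K[0,2],K[1,1]*y*f+K[1,2]]
E
python3 - <<'E'
from h import *
s=get_state();print(s)
for n in ['side','top','wrist']:
    im,d=get_image(n);save(n+'0',im);np.save(n+'0.npy',d);cv2.imwrite(n+'0raw.png',im)
    p=camera_params(n);print(n,p)
for n in ['side','top']:
  for q in ['left_knob','right_knob','lock_top','chest']:
    try:
      for r in regions_of(n,q)[:4]: print(n,q,round(r['score'],2),r['xy'],r['mask'].sum())
    except Exception as e: print(n,q,e)
E
```

```text
pics
{'time': 0.0, 'joint_positions': array([ 1.2411275 ,  0.3218278 , -0.07008348,  1.45169127,  0.0226331 ,
        1.37079793, -0.05685274]), 'qd': array([-0.00026023, -0.00070556,  0.00039508, -0.00115731, -0.00023073,
       -0.00176443, -0.00087554]), 'joint_torque': array([-3.48665862e-04, -4.91289997e+01, -4.04113596e-01, -3.12529635e+01,
       -6.40737475e-02,  4.36556130e-02,  1.66960035e-04]), 'position': array([ 0.21882563, -0.61146109,  0.22145023]), 'tool_rot': array([-3.09342212e+00, -5.37143239e-01,  7.23333089e-04]), 'ft_force': array([ 0.1806363 , -0.38407478, -0.73121661]), 'torque': array([ 0.02308341, -0.00045359, -0.00838536]), 'grip_width': 1.0026242963321088}
side {'K': array([[509.65117642,   0.        , 317.91509695],
       [  0.        , 509.65117642, 200.21069871],
       [  0.        ,   0.        ,   1.        ]]), 'k1': -0.008449194475706962, 'extrinsics': array([[ 0.99458248,  0.08528045, -0.05943853,  0.47544386],
       [-0.10323733,  0.74349189, -0.66072828, -1.19050114],
       [-0.01215514,  0.66328505,  0.74826813,  1.4695353 ],
       [ 0.    
[... 756 characters left out ...]
   ]]), 'k1': 0.0028153614602232507, 'tool_from_camera': array([[ 2.78387163e-04,  9.56523856e-01,  2.91653965e-01,
         7.97167913e-02],
       [ 9.99999961e-01, -2.57542875e-04, -1.09860493e-04,
         7.00647076e-05],
       [-2.99707818e-05,  2.91653984e-01, -9.56523890e-01,
        -1.61427892e-01],
       [ 0.00000000e+00,  0.00000000e+00,  0.00000000e+00,
         1.00000000e+00]])}
side left_knob 0.69 [312.4, 182.4] 601
side left_knob 0.52 [368.1, 198.6] 470
side chest 0.86 [352.8, 211.2] 10480
top left_knob 0.89 [287.9, 199.3] 1293
top right_knob 0.76 [360.5, 203.6] 1931
top right_knob 0.3 [173.8, 265.3] 907
top chest 0.82 [319.8, 155.3] 14507
top chest 0.38 [173.6, 266.7] 873
```

View pics/side0.png

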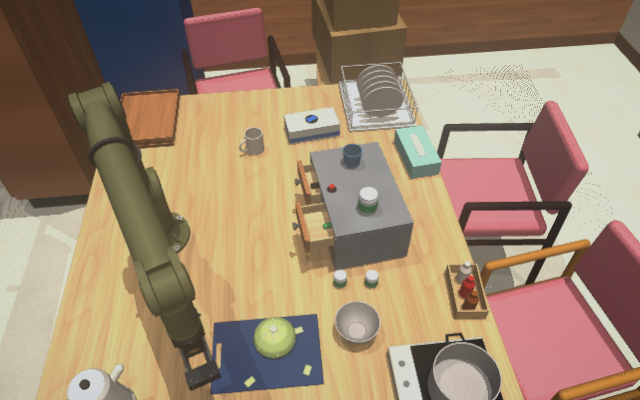

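View pics/top0.png

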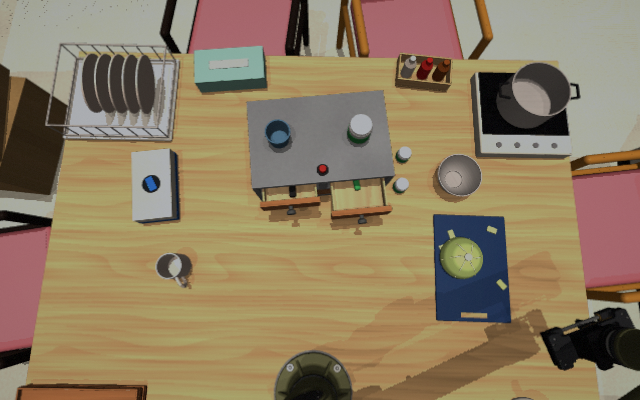

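The side view shows the lock button at about (332,188) and the knobs at (297,182) and (296,227). The top view has the button at (322,170) and the knobs at (291,211) and (362,219). Both upper drawers are open. Next I measure the chest.

```bash
python3 - <<'E'
from h import *
for n in ['top','side']:
    im=cv2.imread(n+'0raw.png');d=np.load(n+'0.npy')
    # image saved RGB through cv2 as-is -> channels R,G,B
    vv,uu=np.mgrid[0:400,0:640]
    P=to_world(n,np.c_[uu.ravel(),vv.ravel()],d.ravel()).reshape(400,640,3)
    r,g,b=[im[:,:,i].astype(int) for i in range(3)]
    red=(r>120)&(g<60)&(b<60)&(P[:,:,0]>.5)&(P[:,:,0]<.85)&(abs(P[:,:,1])<.2)&(d>0)&(P[:,:,2]>.19)
    print(n,'red',red.sum(),np.median(P[red],0),P[red].max(0), np.mean(np.argwhere(red),0))
    top=(abs(P[:,:,2]-.19)<.006)&(P[:,:,0]>.4)&(P[:,:,0]<1.1)&(abs(P[:,:,1])<.4)&(d>0)
    print('z top',np.median(P[top][:,2]))
    k,l,st,c=cv2.connectedComponentsWithStats(top.astype(np.uint8))
    i=1+np.argmax(st[1:,4]);m=l==i
    rect=cv2.minAreaRect(P[m][:,:2].astype(np.float32));print(rect,np.round(cv2.boxPoints(rect),4).tolist())
    # drawers: points in front
    np.save(n+'P.npy',P)
p=np.load('topP.npy')
for u,v in [(291,211),(362,219),(290,203),(270,205),(310,202),(340,213),(385,209),(362,212)]: print(u,v,p[v,u].round(3))
E
```

```text
top red 35 [ 0.62921121 -0.0149697   0.20661462] [ 0.63766724 -0.00665386  0.2122406 ] [167.85714286 322.28571429]
z top 0.1891829591035944
((0.7236151099205017, -0.00598318874835968), (0.26113685965538025, 0.40082645416259766), 6.394173622131348) [[0.5715000033378601, 0.1785999983549118], [0.6161999702453613, -0.21969999372959137], [0.8756999969482422, -0.19059999287128448], [0.8310999870300293, 0.2076999992132187]]
  return _methods._mean(a, axis=axis, dtype=dtype,
  ret = um.true_divide(
Traceback (most recent call last):
ValueError: zero-size array to reduction operation maximum which has no identity
```

```bash
python3 - <<'E'
from h import *
p=np.load('topP.npy')
a=np.radians(6.394);X=np.array([np.cos(a),np.sin(a)]);Y=np.array([-X[1],X[0]]);O=np.array([.5939,-.0206])
q=p.copy();q[:,:,0]=(p[:,:,:2]-O)@X;q[:,:,1]=(p[:,:,:2]-O)@Y
for nm,y0 in [('L',.0985),('R',-.0985)]:
    m=(abs(q[:,:,1]-y0)<.075)&(q[:,:,0]<-.003)&(q[:,:,2]>.165)&(q[:,:,2]<.18)&(q[:,:,0]>-.2)
    print(nm,'front x range',np.percentile(q[m][:,0],[2,50,98]).round(4),m.sum())
    m=(abs(q[:,:,1]-y0)<.02)&(q[:,:,0]<-.003)&(q[:,:,2]>.135)&(q[:,:,2]<.166)&(q[:,:,0]>-.25)
    m&=(q[:,:,0]<-.06)
    print(' knob',np.percentile(q[m][:,0],[2,10,50]).round(4),q[m].min(0).round(3),m.sum())
P=lambda x,y,z:np.r_[O+x*X+y*Y,z]
s=get_state();print(s['time'])
for n in ['side','top']:
    im=cv2.imread('%s0raw.png'%n)
    print(n,proj(n,[P(0,.2,.19),P(0,-.2,.19),P(.26,.2,.19),P(.26,-.2,.19),P(.035,0,.208)]).round(0).tolist())
E
```

```text
L front x range [-0.0512 -0.0437 -0.0354] 328
 knob [-0.0748 -0.0746 -0.0713] [-0.075  0.087  0.142] 47
R front x range [-0.095  -0.0874 -0.0792] 320
 knob [-0.1189 -0.1183 -0.1094] [-0.119 -0.116  0.141] 72
0.55
side [[310.0, 152.0], [335.0, 237.0], [378.0, 141.0], [414.0, 222.0], [332.0, 186.0]]
top [[252.0, 188.0], [395.0, 175.0], [246.0, 101.0], [383.0, 89.0], [323.0, 168.0]]
```

```bash
python3 - <<'E'
import cv2
im=cv2.imread('pics/top0.png');cv2.imwrite('pics/topz.png',cv2.resize(im[140:240,230:410],None,fx=4,fy=4,interpolation=cv2.INTER_CUBIC))
im=cv2.imread('pics/side0.png');cv2.imwrite('pics/sidez.png',cv2.resize(im[130:270,280:420],None,fx=4,fy=4,interpolation=cv2.INTER_CUBIC))
E
```

```text
(no output)
```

View pics/topz.png

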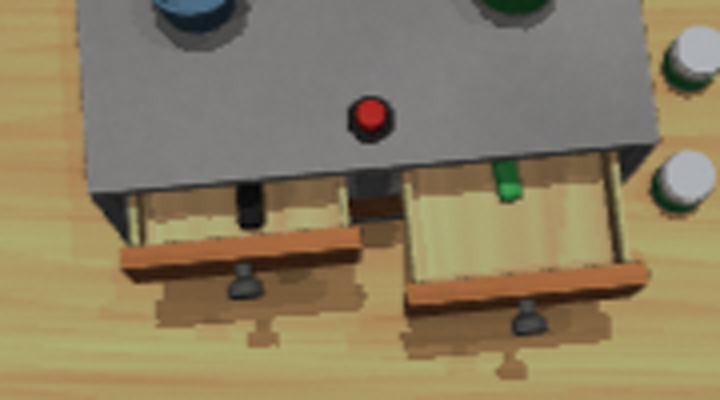

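View pics/sidez.png

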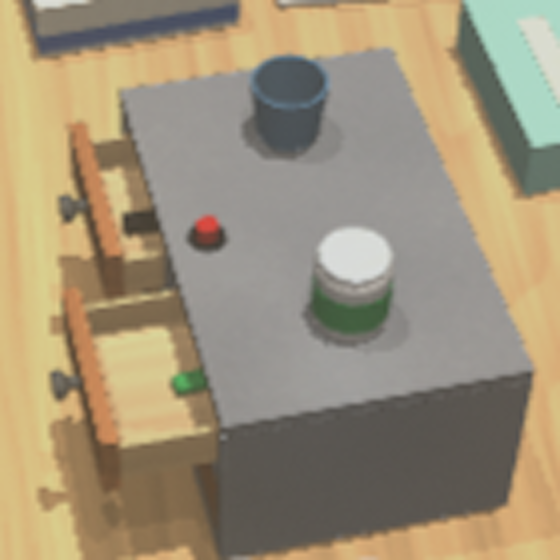

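The measurements agree. The chest top fits 261 x 401 mm at 6.4° yaw, and the button lies where it was predicted. The left drawer is open about 51 mm, with its knob face at chest x = -75 mm. The right one is open about 95 mm, with its knob face at -119 mm. Next I work out the first moves.

```bash
cat >> h.py <<'E'
A=np.radians(6.394);X=np.array([np.cos(A),np.sin(A),0]);Y=np.array([-X[1],X[0],0]);O=np.array([.5939,-.0206,0])
def C(x,y,z): return O+x*X+y*Y+np.array([0,0,z])
RT=np.c_[X,-Y,[0,0,-1]]
def where(s=None):
    s=s or get_state();M=T_tool(s)[:3,:3];p=s['position']-O
    print('t',round(s['time'],2),'chest xyz mm',(1e3*np.r_[p@X,p@Y,p[2]]).round(1),'rot err deg(tool)',np.degrees(R.from_matrix(M.T@RT).as_rotvec()).round(2),'F chest',np.round([s['ft_force']@X,s['ft_force']@Y,s['ft_force'][2]],1),'grip',round(s['grip_width'],3))
    return s
def go(*c):
    s=where();M=T_tool(s)[:3,:3];d=C(*c)-s['position'];print('tool-now cm',(M.T@d*100).round(2),'aligned cm',(RT.T@d*100).round(2))
E
python3 -c "
from h import *
go(-.16,-.0985,.222)"
```

```text
t 0.55 chest xyz mm [-438.4 -546.   222.6] rot err deg(tool) [1.00e-02 0.00e+00 1.33e+01] F chest [0.2 0.3 0.1] grip 1.0
tool-now cm [ 37.39 -37.14   0.05] aligned cm [ 27.84 -44.75   0.06]
```

move_arm(jaw=[255,255,255,255,255], slide=[[0,0,0],[0,0,0],[2,-3.2,0],[2,-3.2,0],[2,-3.2,0]], dr=[[0,0,6.65],[0,0,6.65],[0,0,0],[0,0,0],[0,0,0]], force=20)

```text
time: 1.05
position: [0.2684, -0.5088, 0.2225]
tool_rot: [3.137, 0.174, 0.0]
ft_force: [0.8, 0.5, -0.2]
grip_width: 0.635
```

move_arm(jaw=[255,255,255,255,255], slide=[[2,-3.2,0],[2,-3.2,0],[2,-3.2,0],[2,-3.2,0],[2,-3.2,0]], dr=[[0,0,0],[0,0,0],[0,0,0],[0,0,0],[0,0,0]])

```text
time: 1.55
position: [0.3501, -0.3383, 0.2229]
tool_rot: [3.136, 0.175, 0.001]
ft_force: [-0.1, 0.8, -0.2]
grip_width: 0.172
```

```bash
python3 -c "
from h import *
go(-.16,-.0985,.222)"
```

```text
t 1.55 chest xyz mm [-277.7 -288.6  222.9] rot err deg(tool) [ 0.05 -0.02  0.  ] F chest [-0.1  0.8 -0.2] grip 0.172
tool-now cm [ 11.77 -19.01   0.07] aligned cm [ 11.77 -19.01   0.09]
```

move_arm(jaw=[255,255,255,255,255], slide=[[2,-3.2,0],[2,-3.2,0],[2,-3.2,0],[2,-3.2,0],[2,-3.2,0]], dr=[[0,0,0],[0,0,0],[0,0,0],[0,0,0],[0,0,0]])

```text
time: 2.05
position: [0.4316, -0.1682, 0.2229]
tool_rot: [3.136, 0.175, 0.001]
ft_force: [0.1, 0.6, 0.1]
grip_width: 0.006
```

move_arm(jaw=[255,255,255,255], slide=[[1.7,-3,0],[0,0,2],[0,0,0],[0,0,0]], dr=[[0,0,0],[0,0,0],[0,0,0],[0,0,0]])

```text
time: 2.45
position: [0.4441, -0.1385, 0.2026]
tool_rot: [3.137, 0.174, -0.001]
ft_force: [0.9, 0.1, 0.3]
grip_width: 0.008
```

```bash
python3 -c "
from h import *
go(-.16,-.0985,.142)
s=get_state()
im,d=get_image('wrist');save('w1',im);print(proj('wrist',[C(-.119,-.0985,.151),C(-.095,-.0985,.173),C(.035,0,.208)],s).round(0))
im,d=get_image('side');cv2.imwrite('pics/s1.png',cv2.resize(im[130:270,240:420,::-1],None,fx=4,fy=4,interpolation=2))"
```

```text
t 2.45 chest xyz mm [-161.9 -100.5  202.6] rot err deg(tool) [ 0.    0.05 -0.05] F chest [0.9 0.  0.3] grip 0.008
tool-now cm [ 0.2  -0.2   6.06] aligned cm [ 0.19 -0.2   6.06]
[[ 320.  157.]
 [ 320.  119.]
 [   7. -293.]]
```

View pics/w1.png

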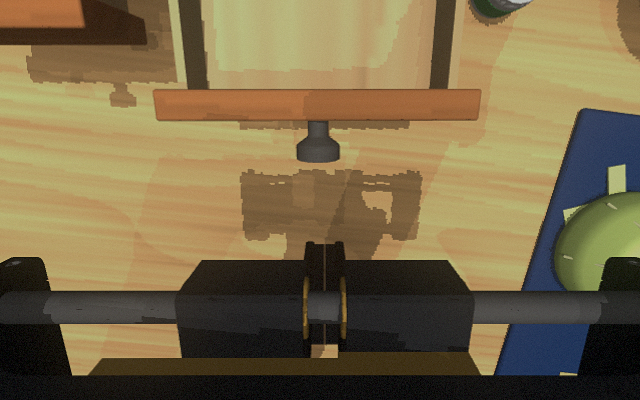

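View pics/s1.png

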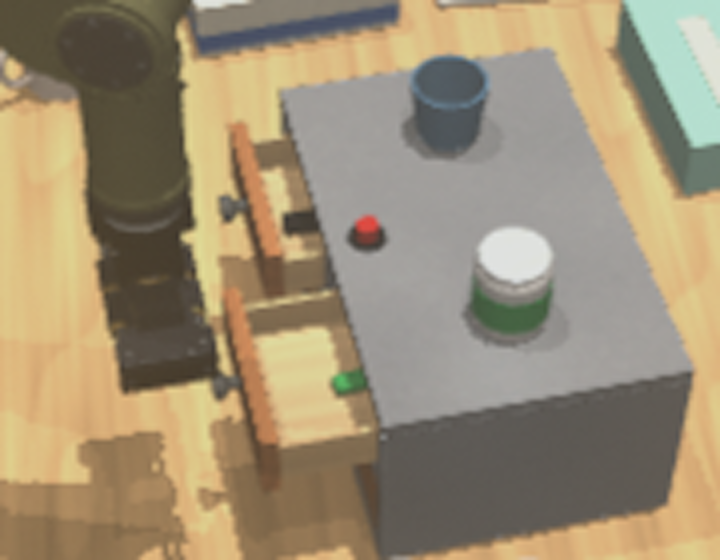

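The wrist view shows the right knob's face at (319,159), against a prediction of (320,157), with the shut fingers in line with it. I lower the tool and then push at about 0.1 m/s.

move_arm(jaw=[255,255,255,255,255], slide=[[0,-0.2,3],[0,0,3],[1,0,0],[1,0,0],[0.6,0,0]], dr=[[0,0,0],[0,0,0],[0,0,0],[0,0,0],[0,0,0]])

```text
time: 3.05
position: [0.473, -0.1334, 0.1446]
tool_rot: [3.136, 0.175, 0.006]
ft_force: [0.3, -0.3, 0.7]
grip_width: 0.007
```

move_arm(jaw=[255,255,255,255,255], slide=[[0.6,0,0],[0.6,0,0],[1,0,0],[1,0,0],[1,0,0]], dr=[[0,0,0],[0,0,0],[0,0,0],[0,0,0],[0,0,0]])

```text
time: 3.55
position: [0.5129, -0.1285, 0.1427]
tool_rot: [3.136, 0.175, 0.0]
ft_force: [-1.9, -1.1, 1.7]
grip_width: 0.008
```

```bash
python3 -c "
from h import *
where()
im,d=get_image('wrist');save('w2',im)"
```

```text
t 3.55 chest xyz mm [-92.6 -98.2 142.7] rot err deg(tool) [ 0.03 -0.   -0.01] F chest [-2.  -0.8  1.7] grip 0.008
```

View pics/w2.png

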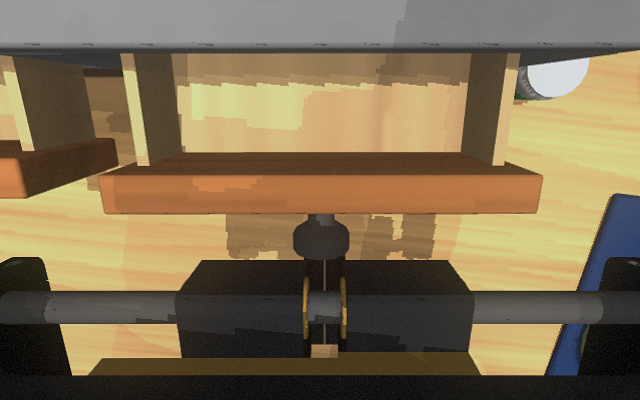

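The shut fingers are square on the knob, the drawer is moving, and the contact force is about 2 N.

move_arm(jaw=[255,255,255,255,255], slide=[[1,0,0],[1,0,0],[1,0,0],[1,0,0],[0.7,0,0]], dr=[[0,0,0],[0,0,0],[0,0,0],[0,0,0],[0,0,0]])

```text
time: 4.1
position: [0.5597, -0.1228, 0.1423]
tool_rot: [-3.136, -0.176, -0.0]
ft_force: [-1.8, -0.4, 0.9]
grip_width: 0.004
```

move_arm(jaw=[255,255,255,255], slide=[[0.4,0,0],[0.3,0,0],[0.2,0,0],[0,0,0]], dr=[[0,0,0],[0,0,0],[0,0,0],[0,0,0]])

```text
time: 4.5
position: [0.568, -0.122, 0.1426]
tool_rot: [3.137, 0.175, 0.001]
ft_force: [-1.2, -0.1, 0.1]
grip_width: 0.008
```

```bash
python3 -c "
from h import *
where()"
```

```text
t 4.5 chest xyz mm [-37.  -97.9 142.6] rot err deg(tool) [ 0.01 -0.04  0.01] F chest [-1.2  0.1  0.1] grip 0.008
```

Continue in 2 mm steps until the force rises at the stop.

move_arm(jaw=[255,255,255], slide=[[0.2,0,0],[0.2,0,0],[0,0,0]], dr=[[0,0,0],[0,0,0],[0,0,0]])

```text
time: 4.8
position: [0.5704, -0.1218, 0.1426]
tool_rot: [3.137, 0.175, -0.005]
ft_force: [-4.5, 0.6, 2.4]
grip_width: 0.007
```

move_arm(jaw=[255,255], slide=[[0.2,0,0],[0,0,0]], dr=[[0,0,0],[0,0,0]])

```text
time: 5.0
position: [0.5704, -0.1218, 0.1426]
tool_rot: [3.137, 0.174, -0.012]
ft_force: [-10.9, 0.9, 7.0]
grip_width: 0.007
```

```bash
python3 -c "
from h import *
where()
im,d=get_image('wrist');save('w3',im)"
```

```text
t 5.0 chest xyz mm [-34.6 -98.  142.6] rot err deg(tool) [-0.01  0.42 -0.03] F chest [-10.8   2.1   7. ] grip 0.007
```

View pics/w3.png

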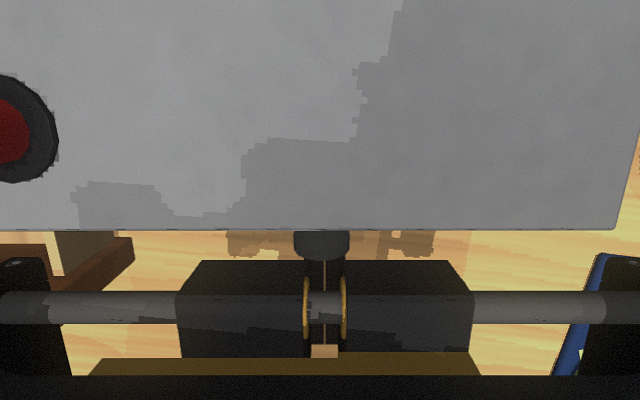

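The right drawer is on its stop: the tool stalled at 11 N and the drawer front is out of sight under the chest's top edge. Next I back off straight and go to the left knob.

move_arm(jaw=[255,255,255,255,255], slide=[[-2,0,0],[-3,0,0],[-3,0,0],[0,-4,0],[0,-4,0]], dr=[[0,0,0],[0,0,0],[0,0,0],[0,0,0],[0,0,0]])

```text
time: 5.55
position: [0.4853, -0.0517, 0.1431]
tool_rot: [3.136, 0.168, 0.004]
ft_force: [1.1, 0.9, 0.1]
grip_width: 0.011
```

move_arm(jaw=[255,255,255,255], slide=[[0,-4,0],[0,-4,0],[0,-3.7,0],[0,0,0]], dr=[[0,0,0],[0,0,0],[0,0,0],[0,0,0]])

```text
time: 5.95
position: [0.4722, 0.0716, 0.1435]
tool_rot: [-3.134, -0.189, -0.005]
ft_force: [0.5, -0.5, 0.1]
grip_width: 0.004
```

```bash
python3 -c "
from h import *
go(-.11,.0985,.142)
im,d=get_image('wrist');save('w4',im)"
```

```text
t 5.95 chest xyz mm [-110.7  105.1  143.5] rot err deg(tool) [-0.09 -0.18  0.51] F chest [ 0.4 -0.6  0.1] grip 0.004
tool-now cm [0.06 0.67 0.15] aligned cm [0.07 0.66 0.15]
```

View pics/w4.png

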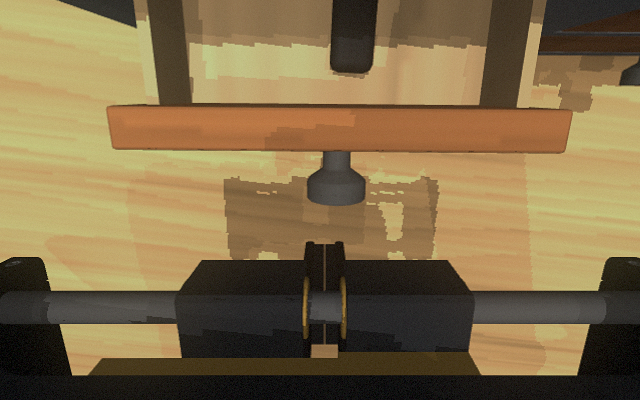

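The left knob is at (336,190), slightly right of the fingers. I let the arm settle before correcting.

move_arm(jaw=[255,255], slide=[[0,0,0],[0,0,0]], dr=[[0,0,0],[0,0,0]])

```text
time: 6.2
position: [0.4726, 0.064, 0.1426]
tool_rot: [3.136, 0.172, 0.001]
ft_force: [0.4, 0.1, 0.1]
grip_width: 0.006
```

```bash
python3 -c "
from h import *
go(-.11,.0985,.142)"
```

```text
t 6.2 chest xyz mm [-111.1   97.5  142.6] rot err deg(tool) [ 0.03 -0.03 -0.13] F chest [0.4 0.  0.1] grip 0.006
tool-now cm [ 0.11 -0.1   0.06] aligned cm [ 0.11 -0.1   0.06]
```

move_arm(jaw=[255,255,255,255,255], slide=[[0.8,-0.1,0],[0.8,0,0],[0.6,0,0],[0.6,0,0],[0.8,0,0]], dr=[[0,0,0],[0,0,0],[0,0,0],[0,0,0],[0,0,0]])

```text
time: 6.7
position: [0.5077, 0.0701, 0.1422]
tool_rot: [3.136, 0.175, -0.003]
ft_force: [-2.6, 0.0, 0.9]
grip_width: 0.005
```

move_arm(jaw=[255,255,255,255,255], slide=[[1,0,0],[1,0,0],[0.9,0,0],[0.5,0,0],[0.3,0,0]], dr=[[0,0,0],[0,0,0],[0,0,0],[0,0,0],[0,0,0]])

```text
time: 7.2
position: [0.5451, 0.0746, 0.1423]
tool_rot: [-3.136, -0.175, 0.0]
ft_force: [-1.4, -0.3, -0.5]
grip_width: 0.004
```

move_arm(jaw=[255,255,255,255,255], slide=[[0.2,0,0],[0.2,0,0],[0.2,0,0],[0.2,0,0],[0,0,0]], dr=[[0,0,0],[0,0,0],[0,0,0],[0,0,0],[0,0,0]])

```text
time: 7.7
position: [0.5483, 0.075, 0.1424]
tool_rot: [3.135, 0.176, -0.015]
ft_force: [-13.2, -2.2, 8.8]
grip_width: 0.001
```

```bash
python3 -c "
from h import *
where()
im,d=get_image('wrist');save('w5',im)"
```

```text
t 7.7 chest xyz mm [-34.7 100.1 142.4] rot err deg(tool) [0.09 0.56 0.02] F chest [-13.3  -0.7   8.8] grip 0.001
```

View pics/w5.png

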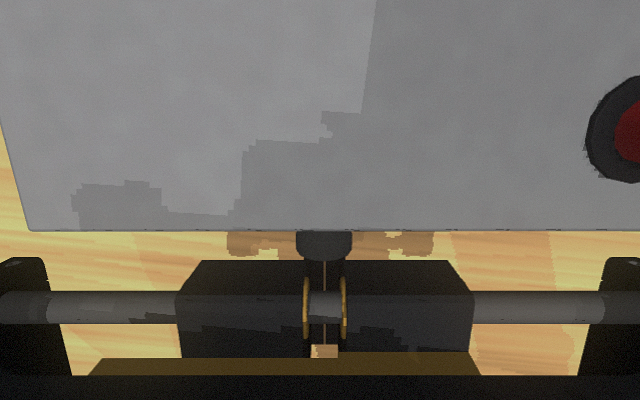

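Both drawers stalled at the same tool position, chest x = -34.7 mm. Next I back off, raise the tool and check both fronts before touching the button.

move_arm(jaw=[255,255,255,255,255], slide=[[-2,0,0],[-3,0,0],[-3,2,0],[-2,3,-2],[0,3,-3]], dr=[[0,0,0],[0,0,0],[0,0,0],[0,0,0],[0,0,0]])

```text
time: 8.25
position: [0.4591, -0.0155, 0.192]
tool_rot: [3.135, 0.178, -0.004]
ft_force: [1.8, 0.6, 1.0]
grip_width: 0.003
```

move_arm(jaw=[255,255,255,255,255], slide=[[0,2,-3],[0,0,-3],[0,0,0],[0,0,0],[0,0,0]], dr=[[0,0,0],[0,0,0],[0,0,0],[0,0,0],[0,0,0]])

```text
time: 8.75
position: [0.464, -0.0345, 0.2517]
tool_rot: [-3.137, -0.177, 0.001]
ft_force: [0.2, -0.7, -0.1]
grip_width: 0.002
```

```bash
python3 - <<'E'
from h import *
go(.035,0,.235)
P0=np.load('topP.npy');q=np.stack([(P0-O)@X,(P0-O)@Y,P0[:,:,2]],-1)
for nm,sl,z in [('tin',(slice(112,146),slice(342,378)),(.255,.28)),('cup',(slice(115,150),slice(262,293)),(.23,.26))]:
    Q=q[sl].reshape(-1,3);Q=Q[(Q[:,2]>z[0])&(Q[:,2]<z[1])];print(nm,Q.min(0).round(3),Q.max(0).round(3),len(Q))
s=get_state();im,d=get_image('wrist');save('w6',im)
vv,uu=np.mgrid[0:400,0:640]
P=to_world('wrist',np.c_[uu.ravel(),vv.ravel()],d.ravel(),s);c=np.c_[(P-O)@X,(P-O)@Y,P[:,2]]
for y0 in (.0985,-.0985):
    for dy in (-.05,.05):
        m=(abs(c[:,1]-y0-dy)<.025)&(c[:,2]>.115)&(c[:,2]<.17)&(c[:,0]>-.1)&(c[:,0]<.05);print(y0,dy,m.sum(),np.median(c[m],0).round(4) if m.any() else '')
m=(abs(c[:,1])<.2)&(c[:,2]>.01)&(c[:,2]<.09)&(c[:,0]>-.1)&(c[:,0]<.05);print('lower',np.median(c[m],0).round(4))
im,d=get_image('side');cv2.imwrite('pics/s6.png',cv2.resize(im[110:270,240:420,::-1],None,fx=4,fy=3.7,interpolation=2))
im,d=get_image('top');cv2.imwrite('pics/t6.png',cv2.resize(im[80:240,230:410,::-1],None,fx=3.5,fy=3.5,interpolation=2))
E
```

```text
t 8.75 chest xyz mm [-130.7    0.7  251.7] rot err deg(tool) [-0.    0.04  0.07] F chest [ 0.1 -0.7 -0.1] grip 0.002
tool-now cm [16.57  0.09  1.66] aligned cm [16.57  0.07  1.67]
tin [ 0.1   -0.139  0.255] [ 0.159 -0.081  0.269] 390
cup [0.102 0.079 0.23 ] [0.172 0.147 0.254] 239
0.0985 -0.05 1258 [-0.0005  0.0485  0.1471]
0.0985 0.05 1307 [-0.0004  0.1483  0.148 ]
-0.0985 -0.05 1292 [-1.000e-04 -1.484e-01  1.469e-01]
-0.0985 0.05 1258 [-0.0004 -0.0484  0.1468]
lower [-0.0005  0.0008  0.0674]
```

View pics/w6.png

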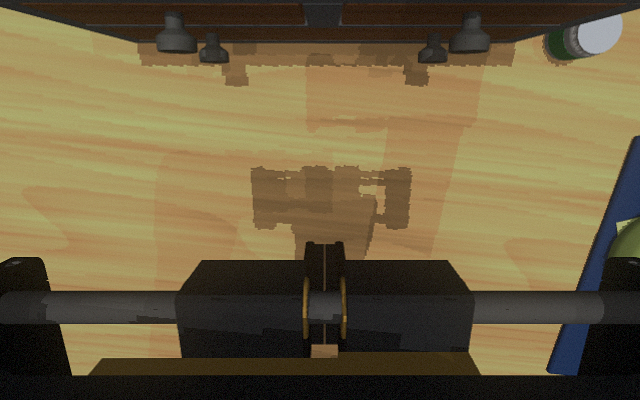

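View pics/s6.png

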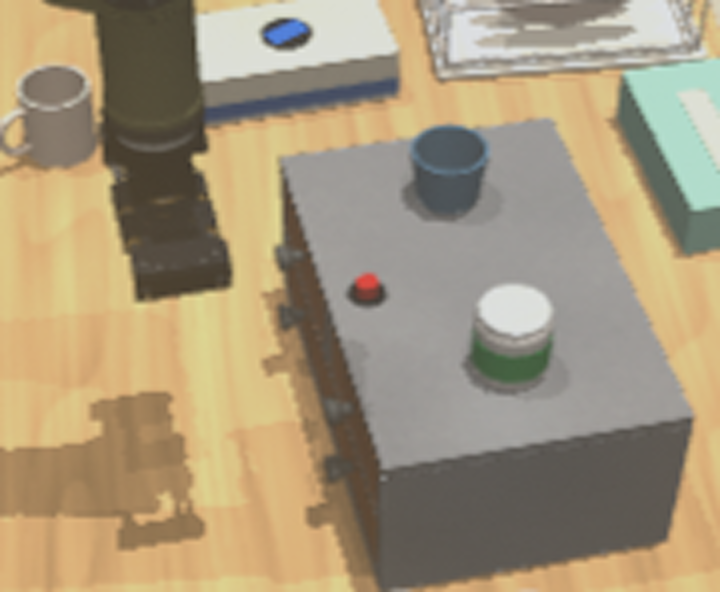

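View pics/t6.png

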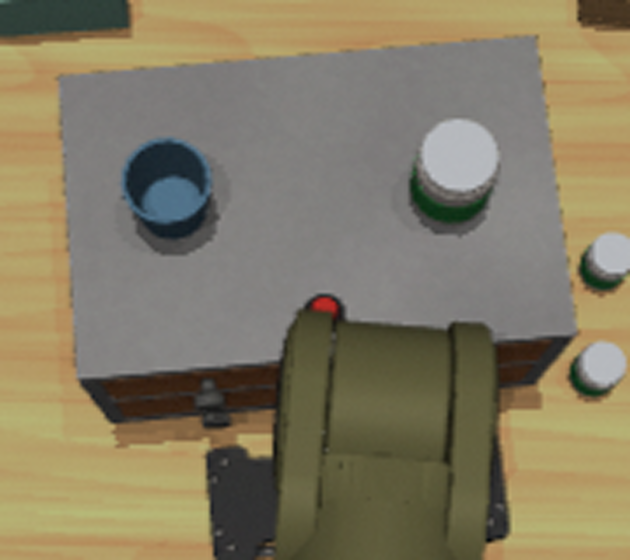

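All four drawer fronts measure flush within 0.5 mm and the button is still up. The tin and cup start at chest x ≥ 100 mm, while the gripper body reaches only to 73 mm. Next I move over the button.

move_arm(jaw=[255,255,255,255,255], slide=[[4,0,0],[4,0,0],[4,0,0],[3,0,0],[1.6,0,0]], dr=[[0,0,0],[0,0,0],[0,0,0],[0,0,0],[0,0,0]])

```text
time: 9.4
position: [0.6309, -0.0159, 0.2505]
tool_rot: [-3.135, -0.176, 0.003]
ft_force: [-0.6, 0.6, -0.0]
grip_width: 0.006
```

move_arm(jaw=[255,255,255,255,255], slide=[[0,0,0],[0,0,0],[0,0,1.5],[0,0,1.5],[0,0,0]], dr=[[0,0,0],[0,0,0],[0,0,0],[0,0,0],[0,0,0]])

```text
time: 9.9
position: [0.6268, -0.0172, 0.2192]
tool_rot: [3.136, 0.175, -0.008]
ft_force: [0.2, 0.7, -0.4]
grip_width: 0.009
```

```bash
python3 - <<'E'
from h import *
go(.035,0,.208)
s=get_state();im,d=get_image('wrist');save('w7',im)
im,d=get_image('side');cv2.imwrite('pics/s7.png',cv2.resize(im[110:270,260:420,::-1],None,fx=3.7,fy=3.7,interpolation=2))
E
```

```text
t 9.9 chest xyz mm [ 33.1  -0.3 219.2] rot err deg(tool) [ 0.01  0.31 -0.02] F chest [ 0.3  0.7 -0.4] grip 0.009
tool-now cm [ 0.2  -0.03  1.12] aligned cm [ 0.19 -0.03  1.12]
```

View pics/w7.png

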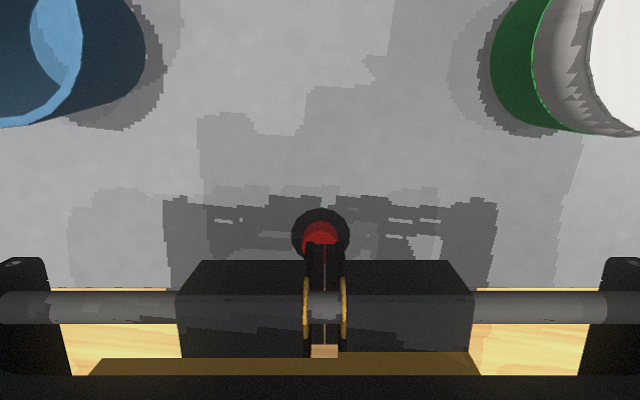

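View pics/s7.png

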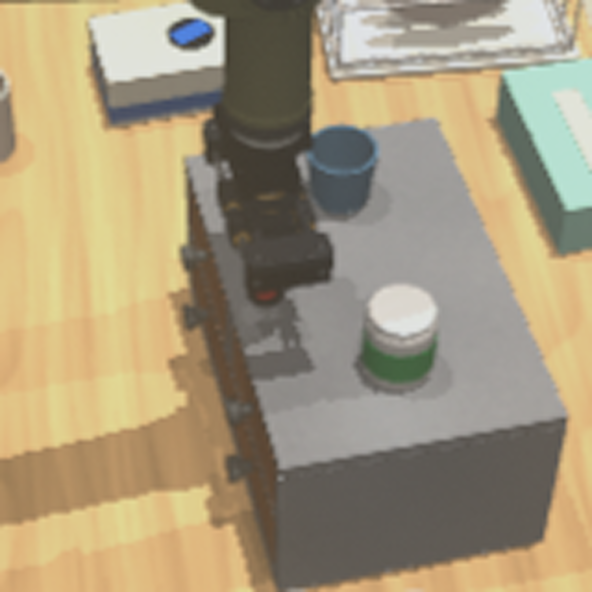

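The fingers are over the button, which shows at (320,238) in front of the finger tips. The tool is 2 mm short in x. I press slowly.

move_arm(jaw=[255,255,255,255,255], slide=[[0.2,0,0.3],[0,0,0.5],[0,0,0.5],[0,0,0.4],[0,0,0.3]], dr=[[0,0,0],[0,0,0],[0,0,0],[0,0,0],[0,0,0]])

```text
time: 10.5
position: [0.6314, -0.0163, 0.2027]
tool_rot: [3.136, 0.175, 0.001]
ft_force: [0.0, -0.4, 3.9]
grip_width: 0.005
```

move_arm(jaw=[255,255,255,255], slide=[[0,0,0.2],[0,0,0.2],[0,0,0],[0,0,0]], dr=[[0,0,0],[0,0,0],[0,0,0],[0,0,0]])

```text
time: 10.9
position: [0.6314, -0.0163, 0.1985]
tool_rot: [3.137, 0.175, 0.0]
ft_force: [-0.9, -0.4, 1.1]
grip_width: 0.003
```

```bash
python3 - <<'E'
from h import *
where()
E
```

```text
t 10.9 chest xyz mm [3.770e+01 1.000e-01 1.985e+02] rot err deg(tool) [ 0.   -0.01  0.  ] F chest [-1.  -0.3  1.1] grip 0.003
```

The tip is at 198.5 mm, but the force has not risen at a stop yet, so I go a bit further.

move_arm(jaw=[255,255,255,255], slide=[[0,0,0.2],[0,0,0.2],[0,0,0.1],[0,0,0]], dr=[[0,0,0],[0,0,0],[0,0,0],[0,0,0]])

```text
time: 11.3
position: [0.6315, -0.0163, 0.1983]
tool_rot: [3.135, 0.175, 0.003]
ft_force: [-7.3, -0.7, 21.6]
grip_width: 0.009
```

```bash
python3 - <<'E'
from h import *
where()
E
```

```text
t 11.3 chest xyz mm [3.780e+01 1.000e-01 1.983e+02] rot err deg(tool) [ 0.12 -0.12 -0.  ] F chest [-7.3  0.1 21.6] grip 0.009
```

The button is at its hard stop, with 21.6 N at a tip height of 198.3 mm. Next I lift, back away and check.

move_arm(jaw=[255,255,255,255,255], slide=[[0,0,0],[0,0,-1],[0,0,-2],[0,0,-3],[-2,0,-2]], dr=[[0,0,0],[0,0,0],[0,0,0],[0,0,0],[0,0,0]])

```text
time: 11.8
position: [0.6125, -0.0182, 0.2741]
tool_rot: [-3.135, -0.176, -0.002]
ft_force: [0.5, -0.3, 1.1]
grip_width: 0.004
```

move_arm(jaw=[255,255,255,255,255], slide=[[-4,0,0],[-4,0,0],[-4,0,0],[-3,0,0],[0,0,0]], dr=[[0,0,0],[0,0,0],[0,0,0],[0,0,0],[0,0,0]])

```text
time: 12.3
position: [0.4593, -0.0363, 0.2733]
tool_rot: [3.134, 0.171, -0.003]
ft_force: [-0.5, -0.1, -0.6]
grip_width: 0.002
```

move_arm(jaw=[255,255,255], slide=[[0,0,0],[0,0,0],[0,0,0]], dr=[[0,0,0],[0,0,0],[0,0,0]])

```text
time: 12.6
position: [0.4631, -0.0349, 0.2732]
tool_rot: [-3.135, -0.177, 0.0]
ft_force: [-0.4, -0.3, -0.7]
grip_width: 0.007
```

```bash
python3 - <<'E'
from h import *
s=where();im,d=get_image('wrist');save('w8',im)
vv,uu=np.mgrid[0:400,0:640];uv=np.c_[uu.ravel(),vv.ravel()]
P=to_world('wrist',uv,d.ravel(),s);c=np.c_[(P-O)@X,(P-O)@Y,P[:,2]]
for y0 in (.0985,-.0985):
    m=(abs(abs(c[:,1]-y0)-.05)<.025)&(c[:,2]>.115)&(c[:,2]<.17)&(c[:,0]>-.1)&(c[:,0]<.05);print('front',y0,m.sum(),np.median(c[m],0).round(4))
m=(abs(c[:,1])<.2)&(c[:,2]>.01)&(c[:,2]<.09)&(c[:,0]>-.1)&(c[:,0]<.05);print('lower',np.median(c[m],0).round(4))
im,d=get_image('top');P=to_world('top',uv,d.ravel());c=np.c_[(P-O)@X,(P-O)@Y,P[:,2]]
P0=np.load('topP.npy').reshape(-1,3)
r,g,b=[im[:,:,i].astype(int).ravel() for i in range(3)]
m=(r>110)&(g<60)&(b<60)&(abs(c[:,0]-.035)<.03)&(abs(c[:,1])<.03);print('button top',m.sum(),np.median(c[m],0).round(4))
cv2.imwrite('pics/t8.png',im[:,:,::-1])
im,d=get_image('side');cv2.imwrite('pics/s8.png',cv2.resize(im[110:270,260:420,::-1],None,fx=3.7,fy=3.7,interpolation=2))
E
```

```text
t 12.6 chest xyz mm [-131.6    0.4  273.2] rot err deg(tool) [-0.07  0.01  0.06] F chest [-0.4 -0.3 -0.7] grip 0.007
front 0.0985 2017 [-0.0005  0.1241  0.1466]
front -0.0985 2015 [-0.0004 -0.1241  0.1469]
lower [-0.0006  0.0007  0.0679]
button top 0 [nan nan nan]
  return _methods._mean(a, axis=axis, dtype=dtype,
  ret = um.true_divide(
```

View pics/t8.png

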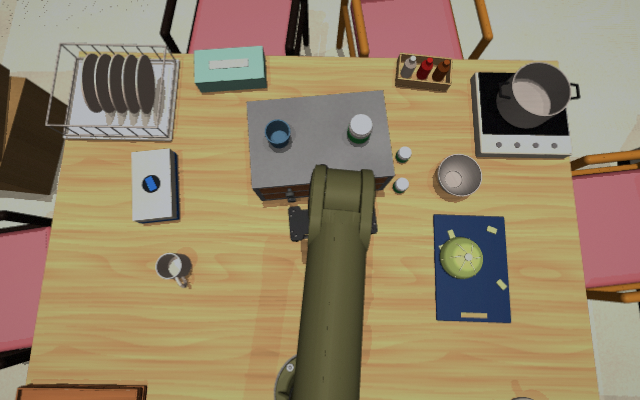

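View pics/s8.png

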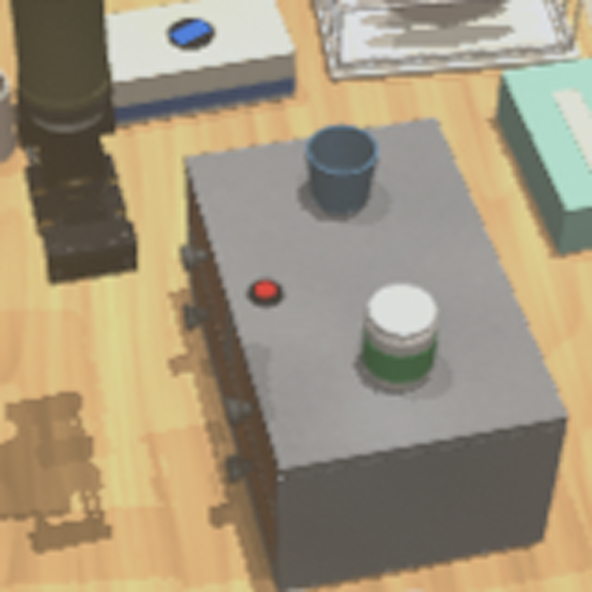

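The button is visibly flat in the side view, all drawer fronts are flush, the other things stand where they did, and the arm is clear. I hand the job in.

```bash
python3 - <<'E'
from h import *
print(close_job())
E
```

```text
the job is handed in; nothing more can be done
None
```

I pushed both upper drawers fully shut with the closed fingertips on their knobs, at about 0.1 m/s. Then I pressed the red lock button down to its stop, lifted clear and handed the job in at about 13 s.

- **Drawers:** the right drawer stopped at 11 N and the left at 13 N, both with the tool at the same depth. After the lock press, both fronts and the lower drawer measured within 0.6 mm of flush.
- **Lock button:** it stopped at 21.6 N with the fingertip at 198.3 mm. That is about 9.7 of its 10 mm, and it looks flat in the side view.
- **Bystanders:** in the last pictures the tin, cup, cabbage, bowl, mug and glove box stand where they were.
- **Not confirmed:** my depth check of the button from the top camera failed because the arm hid it. The knife and peeler cannot be seen with the drawers shut, so I did not check their final position.

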